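Roll a pipe offcut up the gutter and bolt it in

ROBOT

A 7-joint arm with a two-finger parallel gripper is mounted at the origin on the work surface. World frame = base frame: x ahead of the robot, y to its left, z up, the work surface at z = 0. Lengths are in m, angles in rad, forces in N, time in s.
With the tool pointing down it reaches from about 0.425 to 0.875 m from the base axis. Payload 4.7 kg.
Tool frame: the origin (TCP) lies midway between the tips of the shut fingers; the grasp point (between the pads) lies ctrl.grasp_offset behind it (ctrl.grasp_offset is the distance from the TCP to the grasp point, in m); z points along the fingers, y is the line along which they close (so a half turn about z gives the same grasp; the last joint's range is limited). The gripper opens to 87 mm and grips with 3 to 60 N. Pads are 19 mm wide; open, the fingers measure 117 mm over their backs; the gripper's body (75 mm by 190 mm) begins 51 mm behind the grasp point.
Start: joints at [1.323, 0.321, -0.07, 1.45, 0.023, 1.371, -0.057], TCP at [0.168, -0.628, 0.223] pointing down, gripper open.
Joint ranges: [-2.86, 2.86], [-0.3, 2.09], [-1.38, 1.24], [0.06, 2.45], [-1.56, 4.7], [0.09, 2.05], [-2.69, 2.69]. Speed limits (rad/s): [2.57, 2.57, 3.14, 3.14, 3.14, 3.14, 3.14].

INTERFACE

Orientations are given as a rotation vector (axis times angle).
In Python, from bench import ctrl gives the robot as it stands. The module is installed in compiled form; this text tells all that it offers.
- The arm moves only by the tool jog_arm, never from a script. Its argument "moves" is one flat list of numbers, 7 for each row, row after row: the shift along the tool's x, y, z in units of 30 cm (1.0 is 30 cm), then the turn, a rotation vector about the tool's x, y, z in units of 60 degrees (1.0 is 60 degrees), then the gripper's target within -1 to 1 (fully open at 1, half-way at 0, shut at -1). In form: [x, y, z, wx, wy, wz, fingers, x, y, z, wx, wy, wz, fingers, ...]. A call has exactly 8 rows; each row is the pose to reach, as a shift and turn from the pose commanded when the call began, along the tool's axes at that moment; what a row does not reach only later rows make up. A row lasts 1/8 s, in which the tool goes at most 62.5 mm and 10.7 degrees, less where a joint would pass 70% of its speed; a pose out of reach is approached as far as the arm can. A call with a number of a shift or a turn outside -1 to 1 is refused whole. A call with a gripper value outside its range is refused whole. The fingers move at their own pace and stop on an object; "newtons" is the grip in N (left out, the last holds). Time passes only in rows, so rows that repeat a pose let the fingers close, or fill a call up. It gives the time, the measured TCP pose, the force, the opening and the grip force at its end, in the units of the state.
- ctrl.get_state(): the state, without advancing time (a new reading comes with each control period).
- ctrl.get_image(name): name is "side" or "top" or "wrist"; returns a dict with "pixels" (384x512x3 uint8, red, green, blue), "fx", "fy", "cx", "cy" (pixels), "dist" ([k1, k2, p1, p2, k3] as OpenCV has them; the pictures are not rectified), "xyz" and "rotation" of the camera in the world; the wrist camera has in their place "tool_from_camera" (4x4, takes a point from camera to tool coordinates, whose origin is the TCP and whose axes are the flange's). Camera axes: x right, y up, looking along -z (the intrinsics and any distortion apply to the point x, -y, -z); pixel columns grow to the right and rows downward; lengths in m; the calibration is good to about 2 mm. A picture is of the moment at which its call begins: read the wrist's pose just before it. There is no depth.
- ctrl.close_job(): hands the job in; it is judged then, once.
The state is a dict: "time": time; "joint_positions": joint angles; "qd": joint speeds; "joint_torque": joint torques, N m; "position": TCP position; "tool_rot": TCP orientation; "ft_force": force on the tool from outside, world axes, zero at the start; "torque": the same for the moment, N m; "grip_width": opening from 0.0 (shut) to 1.0 (fully open); "grip_force": force on a finger pad.
Only numpy, scipy, OpenCV 4.12 (cv2) and the standard library are available. Lean on these libraries where they do the work, as an engineer would, in place of code of your own. Each camera call takes 0.05 s, during which the arm holds its last target. There are 200 camera calls.

TASK

With a fingertip, push the banded pipe offcut up the sloped gutter and over the crest so that it drops into the seat at the end stop and cannot roll back, then push the red cap to slide the locking bolt fully home behind it. Keep the offcut rolling in the gutter: do not lift it, and leave everything else on the bench where it is.

Things in the scene. Friction and masses are not known exactly. Their poses are not given: they have to be found in the camera images.
- gutter: Fixed gutter stand on a plywood base 300 x 140 x 12, moved and turned as a whole between starts. Origin: centre of the base's underside, on the bench; x points uphill along the gutter, y across it, z up. Grey open gutter, 76 wide inside, walls 4 thick and 22 high, rising straight at 7 degrees from x = -135 (floor 25 above the bench) to the crest at x = +85 (floor 52 above the bench)
- ramp: The sloped floor of the gutter, part of the fixed stand. Origin on the floor surface, mid width, at the lower end; x points up the slope (222 long), y across, z square to the floor. A low dark lip at x = 0 to 8 closes the lower end; it is only 8 high, so a fingertip can reach over it, behind the offcut
- offcut: Loose steel pipe offcut with an orange band, diameter 48, length 70, about 0.25 kg, lying across the gutter so that it rolls along it. Origin at its centre, y along its axis. Starts resting against the lip, at x = 26, z = 24 of the ramp. Let go on the slope it rolls back to the lip; once it has dropped over the crest it stays by itself
- seat (a point): Centre of the offcut when seated, 72 above the bench at x = +100, y = 0 of the stand. Beyond the crest the floor drops 4 into a level seat (walls 26 high) ending at the yellow end stop, its face at x = +125, 36 high. The seated offcut has 3 of play along x
- bolt (a joint): Travel of the locking bolt (m): 0 drawn out, 0.057 fully home; starts at 0 to 0.012. Steel rod, diameter 10, centred at x = +68 of the stand and 72 above the bench, sliding towards the stand's +y across the gutter behind the seated offcut. About 2 N of friction; it stays where it is left. An unseated offcut can block it
- bolt_cap (a point): Centre of the outer face of the bolt's red push cap (diameter 28, 8 thick). The face looks to the stand's -y and is pushed towards +y: y = -130 of the stand drawn out, -73 home; 72 above the bench. The bolt runs in a dark guide block outside the gutter wall, x = 54 to 82, y = -42 to -62, top 86 above the bench
- short_tube: bystander: short steel tube standing upright beside the gutter, diameter 42, height 55; origin at the centre of its underside
- bearing: bystander: brass-coloured flat bearing ring beside the gutter, outer diameter 52, height 16; origin at the centre of its underside
- coffee_cup: bystander: red takeaway cup with a lid, widest diameter 86, height 118; origin at the centre of its underside
- water_bottle: bystander: clear water bottle with a blue label, diameter 64, height 190; origin at the centre of its underside
- paint_can: bystander: tin with a blue label, diameter 100, height 120; origin at the centre of its underside
- tape_roll: bystander: roll of green tape lying flat, diameter 100, height 25; origin at the centre of its underside
- screwdriver: bystander: screwdriver with an orange handle, lying on the bench
- wood_block: bystander: block of light wood, 90 x 140 x 35; origin at the centre of its underside
There are look-alikes about, which are no part of the job. What is shaped like the offcut but purple, turquoise or yellow is not meant.

How it is judged:
By the outcome, as a careful person would: the job done as asked, in the order asked, and still so for the second after the job is handed in, with the robot touching nothing.
It also fails if it takes over 51 s, if anything falls off the work surface, if the arm or the gripper's body presses on something with over 40 N, if the wrist force passes 120 N, or if a joint passes its speed limit or range.

## Working session

There is one attempt and no reset: what is moved stays moved. The work goes in short steps, Python scripts to look and compute and a tool call to move; the robot and the scene stay as the last step left them, time stands still between calls to the robot, and variables do not carry over. Pictures are saved under pics/ and viewed, at most 10 in all, crops included, and the job is handed in when it is done.

Besides the shell and the picture viewer there is one more tool, called as name(argument=value, ...), one argument or row to a line, values as JSON. jog_arm: Moves the arm, as the interface text tells. Its arguments: {"type":"object","properties":{"moves":{"type":"array"},"newtons":{"type":"number"}},"required":["moves"]}

```bash
mkdir -p pics; cat > h.py <<'E'
import numpy as np,cv2,pickle
from bench import ctrl
from scipy.spatial.transform import Rotation as R
def ray(im,uv,T=None):
    K=np.array([[im["fx"],0,im["cx"]],[0,im["fy"],im["cy"]],[0,0,1]])
    p=cv2.undistortPoints(np.array([[uv]],float),K,np.array(im["dist"],float))[0,0]
    d=np.array([p[0],-p[1],-1.0])
    if "rotation" in im:
        r=np.array(im["rotation"],float); r=r if r.shape==(3,3) else R.from_rotvec(r).as_matrix(); o=np.array(im["xyz"])
    else:
        M=T@np.array(im["tool_from_camera"]); r=M[:3,:3]; o=M[:3,3]
    d=r@d; return o,d/np.linalg.norm(d)
def onplane(im,uv,z,T=None):
    o,d=ray(im,uv,T); return o+d*(z-o[2])/d[2]
def tri(rs):
    A=0;b=0
    for o,d in rs:
        P=np.eye(3)-np.outer(d,d);A=A+P;b=b+P@o
    x=np.linalg.solve(A,b); return x,[np.linalg.norm((np.eye(3)-np.outer(d,d))@(x-o)) for o,d in rs]
def toolT():
    s=ctrl.get_state();T=np.eye(4);T[:3,:3]=R.from_rotvec(s["tool_rot"]).as_matrix();T[:3,3]=s["position"];return T
E
python3 - <<'E'
from h import *
s=ctrl.get_state();print(s, ctrl.grasp_offset)
T=toolT();ims={n:ctrl.get_image(n) for n in("side","top","wrist")};ims["T"]=T
pickle.dump(ims,open("i0.pkl","wb"))
for n in("side","top","wrist"):
    im=ims[n];print(n,{k:v for k,v in im.items() if k!="pixels"})
cv2.imwrite("pics/side0.png",ims["side"]["pixels"][:,:,::-1]);cv2.imwrite("pics/top0.png",ims["top"]["pixels"][:,:,::-1])
E
```

```text
{'time': 0.0, 'joint_positions': array([ 1.32312122,  0.32182623, -0.0700857 ,  1.45167628,  0.02262985,
        1.37080546, -0.05686999]), 'qd': array([-0.00048756,  0.00102888, -0.00088164,  0.00038887, -0.00066085,
        0.00108545,  0.00096529]), 'joint_torque': array([ 3.57674198e-04, -4.91292858e+01, -4.04048776e-01, -3.12536180e+01,
       -6.42142701e-02,  4.37211629e-02,  1.94498421e-04]), 'position': array([ 0.16801427, -0.62733248,  0.2214588 ]), 'tool_rot': array([-3.11283222e+00, -4.09880561e-01,  5.93295648e-04]), 'ft_force': array([ 0.11079967,  0.15011246, -0.01959899]), 'torque': array([0.02821486, 0.01934875, 0.01647959]), 'grip_force': 0.0, 'grip_width': 1.0012787170526656} 0.0187
side {'fx': 353.0192064210235, 'fy': 353.0192064210235, 'cx': 252.69146990885605, 'cy': 194.00635192070865, 'dist': array([-0.00896042,  0.        ,  0.        ,  0.        ,  0.        ]), 'xyz': array([0.04206493, 0.68335254, 0.70001824]), 'rotation': array([ 0.33836644, -1.13108796, -2.30907245])}
top {'fx': 356.8531317721495, 'fy': 356.8531317721495, 'cx': 254.80388330280806, 'cy': 195.73171334700854, 'dist': array([-0.00477559,  0.        ,  0.        ,  0.        ,  0.        ]), 'xyz': array([0.37580683, 0.02016434, 1.34418453]), 'rotation': array([ 0.06129157, -0.06876679, -1.57101909])}
wrist {'fx': 289.01953189283284, 'fy': 289.01953189283284, 'cx': 257.9715195133791, 'cy': 191.7475065647321, 'dist': array([-0.07026754,  0.        ,  0.        ,  0.        ,  0.        ]), 'tool_from_camera': array([[-1.56491732e-04,  9.52018736e-01,  3.06039707e-01,
         8.49081604e-02],
       [ 9.99999978e-01,  1.06534015e-04,  1.79941850e-04,
        -3.18100490e-04],
       [ 1.38704374e-04,  3.06039728e-01, -9.52018732e-01,
        -1.61628828e-01],
       [ 0.00000000e+00,  0.00000000e+00,  0.00000000e+00,
         1.00000000e+00]])}
```

View pics/top0.png

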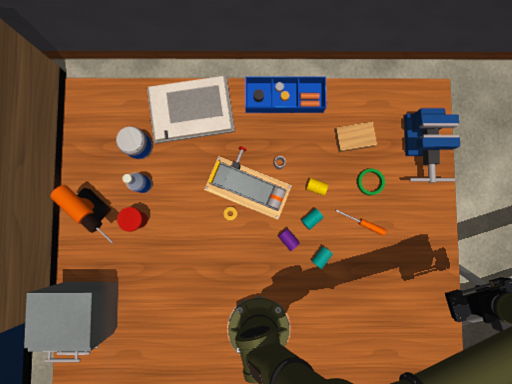

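View pics/side0.png

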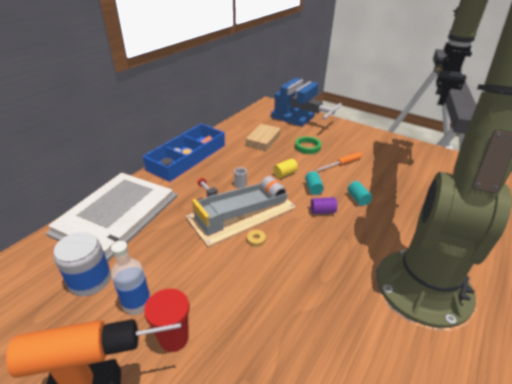

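Top view: the gutter stand is at about (248,187). The orange-banded offcut lies at its lower right end (276,198), the yellow end stop at (213,172) and the red cap at (242,149). The look-alikes are yellow (317,186), turquoise (312,218) and (321,257), and purple (289,239). They all lie loose on the bench, so only the grey orange-banded one in the gutter fits. In the side view the band is at (272,187) and the cap at (203,185).

```bash
cat > m.py <<'E'
from h import *
ims=pickle.load(open("i0.pkl","rb"))
def blobs(im,box,lo,hi):
    x0,y0,x1,y1=box
    hsv=cv2.cvtColor(im["pixels"],cv2.COLOR_RGB2HSV)
    m=np.zeros(hsv.shape[:2],np.uint8);m[y0:y1,x0:x1]=cv2.inRange(hsv,lo,hi)[y0:y1,x0:x1]
    n,l,st,c=cv2.connectedComponentsWithStats(m)
    return [(st[i,4],c[i].round(2),st[i,:4]) for i in range(1,n) if st[i,4]>5]
if __name__=="__main__":
    for n,box in(("top",(195,135,305,225)),("side",(180,165,305,245))):
        im=ims[n]
        for c,lo,hi in(("red",(0,150,60),(6,255,255)),("red2",(172,150,60),(180,255,255)),("orange",(6,150,150),(15,255,255)),("yellow",(22,170,140),(32,255,255))):
            print(n,c,blobs(im,box,lo,hi))
    a=ims["top"]["pixels"][135:225,195:305,::-1];b=ims["side"]["pixels"][165:245,180:305,::-1]
    a=cv2.resize(a,(550,450),interpolation=3)[:, :];b=cv2.resize(b,(550,352),interpolation=3)
    cv2.imwrite("pics/crop_t.png",cv2.resize(np.vstack([a,b]),(412,600)))
E
python3 m.py
```

```text
top red [(np.int32(17), array([242.06, 148.18]), array([239, 147,   7,   4], dtype=int32))]
top red2 []
top orange [(np.int32(6247), array([250.55, 176.76]), array([195, 135, 110,  90], dtype=int32)), (np.int32(15), array([231.87, 158.53]), array([228, 158,   8,   3], dtype=int32)), (np.int32(26), array([278.73, 161.96]), array([276, 160,   7,   5], dtype=int32)), (np.int32(49), array([276.53, 197.47]), array([271, 194,  12,   8], dtype=int32)), (np.int32(15), array([229.67, 212.73]), array([228, 211,   5,   4], dtype=int32))]
top yellow [(np.int32(56), array([213.61, 171.25]), array([208, 161,  12,  21], dtype=int32))]
side red [(np.int32(21), array([200.67, 180.19]), array([198, 178,   8,   7], dtype=int32))]
side red2 []
side orange [(np.int32(22), array([200.14, 180.09]), array([197, 177,   9,  10], dtype=int32)), (np.int32(19), array([269.16, 185.16]), array([266, 182,   8,   8], dtype=int32))]
side yellow [(np.int32(145), array([284.59, 169.72]), array([275, 165,  22,  11], dtype=int32)), (np.int32(21), array([199.19, 207.29]), array([194, 201,  12,  15], dtype=int32))]
```

View pics/crop_t.png

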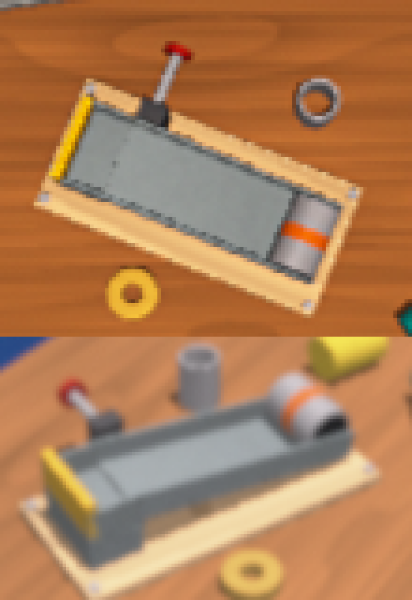

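The crop confirms that the grey offcut with the orange band sits at the low end of the gutter, against the lip, with the seat and yellow stop at the other end. The base corners in the crop are at about (90,80), (361,188), (310,314) and (37,204).

```bash
python3 - <<'E'
from h import *
ims=pickle.load(open("i0.pkl","rb"));t=ims["top"];s=ims["side"]
k=3.745
C=[onplane(t,(195+a/k-.5,135+b/k-.5),.012) for a,b in((90,80),(361,188),(310,314),(37,204))]
print(np.round(C,4));c=np.mean(C,0)
for i in range(4):print(np.linalg.norm(C[i]-C[(i+1)%4]))
u=(C[0]-C[1]+C[3]-C[2]);print("yaw",np.degrees(np.arctan2(u[1],u[0])),c)
ks=3.30 # side crop 550/125*.749
print("band",tri([ray(t,(276.5,197.5)),ray(s,(180+297/ks-.5,165+(404-337)/ks-.5))]))
print("cap",tri([ray(t,(242,148.2)),ray(s,(180+70/ks-.5,165+(392-337)/ks-.5))]))
print("stop",onplane(t,(213.6,171.25),.088))
u=u/np.linalg.norm(u);y=np.array([-u[1],u[0],0])
for x,yy,z in((100,0,72),(68,-130,72),(-112,0,50)):print(x,yy,c+u*x/1e3+y*yy/1e3+np.array([0,0,z/1e3-.012]))
E
```

```text
[[ 0.6377  0.1506  0.012 ]
 [ 0.5278 -0.1219  0.012 ]
 [ 0.4017 -0.0699  0.012 ]
 [ 0.512   0.2028  0.012 ]]
0.29388287684568587
0.1364350571293543
0.29415944407489464
0.13611821733151805
yaw 68.01041016820754 [0.51978642 0.04039346 0.012     ]
band (array([ 0.48038756, -0.06166084,  0.06165654]), [np.float64(0.005306878607658672), np.float64(0.005306878607658707)])
cap (array([0.6540058 , 0.06044924, 0.07433151]), [np.float64(0.0007088678388592153), np.float64(0.0007088678388594225)])
stop [0.56741815 0.16030063 0.088     ]
100 0 [0.55723023 0.13311865 0.072     ]
68 -130 [0.66579096 0.05476963 0.072     ]
-112 0 [ 0.47784935 -0.06345875  0.05      ]
```

```bash
cat >> h.py <<'E'
STAND=[0.5198,0.0404,68.01]
def s2w(p):
    a=np.radians(STAND[2]);c,s=np.cos(a),np.sin(a);x,y,z=p
    return np.array([STAND[0]+c*x-s*y,STAND[1]+s*x+c*y,z])
def w2s(p):
    a=np.radians(STAND[2]);c,s=np.cos(a),np.sin(a);x,y=p[0]-STAND[0],p[1]-STAND[1]
    return np.array([c*x+s*y,-s*x+c*y,p[2]])
def goal(p,yaw=0,tilt=0):  # stand coords -> move in call units from present pose; tool x along stand x+yaw
    T=toolT();M=(R.from_euler('z',STAND[2]+yaw,degrees=True)*R.from_euler('x',180,degrees=True)*R.from_euler('y',tilt,degrees=True)).as_matrix()
    d=T[:3,:3].T@(s2w(p)-T[:3,3])
    w=R.from_matrix(T[:3,:3].T@M).as_rotvec()
    print("goal",p,"shift",(d/.3).round(3),"turn",np.degrees(w/60).round(3),"dist mm",round(np.linalg.norm(d)*1e3),"now stand",(w2s(T[:3,3])*1e3).round(1))
E
python3 -c "
from h import *
goal([-.06,0,.25])"
```

```text
goal [-0.06, 0, 0.25] shift [ 1.588 -1.687 -0.092] turn [-0.001 -0.001 -0.883] dist mm 696 now stand [-751.    76.   221.7]
```

jog_arm(
  moves=[0.1, -0.105, -0.006, 0, 0, -0.055, -1, 0.2, -0.21, -0.012, 0, 0, -0.11, -1, 0.3, -0.315, -0.018, 0, 0, -0.165, -1, 0.4, -0.42, -0.024, 0, 0, -0.22, -1, 0.5, -0.525, -0.03, 0, 0, -0.275, -1, 0.6, -0.63, -0.036, 0, 0, -0.33, -1, 0.7, -0.735, -0.042, 0, 0, -0.385, -1, 0.8, -0.84, -0.05, 0, 0, -0.44, -1],
  newtons=20,
)

```text
time: 1.15
position: [0.3352, -0.3209, 0.2374]
tool_rot: [2.938, 1.113, -0.0]
ft_force: [0.3, 0.0, -0.3]
grip_width: 0.174
grip_force: 0.0
```

```bash
python3 -c "
from h import *
goal([-.06,0,.25]);print(ctrl.get_state()['joint_positions'].round(2))"
```

```text
goal [-0.06, 0, 0.25] shift [ 1.08  -0.405 -0.042] turn [-0.     0.    -0.442] dist mm 346 now stand [-404.1   35.9  237.4]
[ 1.07 -0.07 -0.34  1.86 -0.02  1.35 -0.11]
```

jog_arm(
  moves=[0.125, -0.047, -0.005, 0, 0, -0.055, -1, 0.25, -0.094, -0.01, 0, 0, -0.11, -1, 0.375, -0.141, -0.015, 0, 0, -0.165, -1, 0.5, -0.19, -0.02, 0, 0, -0.22, -1, 0.625, -0.24, -0.025, 0, 0, -0.275, -1, 0.75, -0.3, -0.03, 0, 0, -0.33, -1, 0.9, -0.36, -0.036, 0, 0, -0.385, -1, 1.0, -0.405, -0.042, 0, 0, -0.442, -1],
)

```text
time: 2.15
position: [0.48, -0.0304, 0.2502]
tool_rot: [2.602, 1.76, 0.0]
ft_force: [-1.1, 0.2, -0.4]
grip_width: 0.012
grip_force: 0.0
```

```bash
python3 -c "
from h import *
goal([-.19,0,.16]);print(ctrl.get_state()['joint_positions'].round(2))
T=toolT();w=ctrl.get_image('wrist');w['T']=T;pickle.dump(w,open('w1.pkl','wb'))
cv2.imwrite('pics/w1.png',w['pixels'][:,:,::-1])"
```

```text
goal [-0.19, 0, 0.16] shift [-0.365  0.034  0.301] turn [ 0.    -0.     0.002] dist mm 142 now stand [-80.6  10.4 250.2]
[ 0.75 -0.04 -0.71  1.79 -0.02  1.38 -0.34]
```

View pics/w1.png

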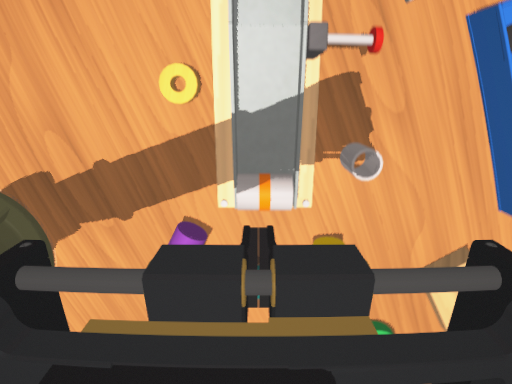

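The wrist view shows the base's low corners at about (218,208) and (313,207), the band at (265,191), the cap at (377,39) and the guide block at (317,40).

```bash
cat > w.py <<'E'
import sys
from m import *
w=pickle.load(open(sys.argv[1],"rb"));T=w["T"]
g=lambda p:(w2s(p)*1e3).round(1)
for c,lo,hi in(("red",(0,150,60),(6,255,255)),("orange",(8,200,200),(17,255,255)),("yellow",(24,150,120),(34,255,255))):
    print(c,[(b[0],b[1],b[2].tolist()) for b in blobs(w,(200,0,400,215),lo,hi) if b[0]>25])
# base edges: light plywood (low saturation, bright) : first/last per row
hsv=cv2.cvtColor(w["pixels"],cv2.COLOR_RGB2HSV);p=cv2.inRange(hsv,(12,30,150),(28,140,255))
L=[];Rr=[]
for r in range(4,200,4):
    x=np.where(p[r,195:335])[0]
    if len(x)>8:L.append(g(onplane(w,(195+x[0]-.5,r),.012,T)));Rr.append(g(onplane(w,(195+x[-1]+.5,r),.012,T)))
L=np.array(L);Rr=np.array(Rr)
for n,e in(("L",L),("R",Rr)):
    for _ in range(2):
        f=np.polyfit(e[:,0],e[:,1],1);e=e[abs(e[:,1]-np.polyval(f,e[:,0]))<3]
    print(n,len(e),"slope deg",np.degrees(f[0]).round(2),"y at -100,0:",np.polyval(f,[-100,0]).round(1))
low=[]
for c in range(225,310,6):
    y=np.where(p[190:225,c])[0]
    if len(y):low.append(g(onplane(w,(c,190+y[-1]+.5),.012,T))[0])
print("low edge x",np.median(low))
E
python3 w.py w1.pkl
```

```text
red [(np.int32(270), array([376.39,  39.44]), [367, 27, 17, 26])]
orange [(np.int32(55), array([265.27, 183.55]), [260, 179, 10, 8])]
yellow []
L 49 slope deg -0.03 y at -100,0: [71.  70.9]
R 7 slope deg 2.33 y at -100,0: [-70.2 -66.1]
low edge x -153.0
```

jog_arm(
  moves=[0.04, 0.004, -0.02, 0, 0, 0, -1, 0.1, 0.01, -0.04, 0, 0, 0, -1, 0.16, 0.016, -0.06, 0, 0, 0, -1, 0.22, 0.022, -0.08, 0, 0, 0, -1, 0.28, 0.028, -0.1, 0, 0, 0, -1, 0.32, 0.03, -0.1, 0, 0, 0, -1, 0.34, 0.034, -0.1, 0, 0, 0, -1, 0.34, 0.034, -0.1, 0, 0, 0, -1],
)

```text
time: 3.2
position: [0.5272, 0.0576, 0.2798]
tool_rot: [-2.606, -1.755, 0.001]
ft_force: [-0.7, -0.0, -0.1]
grip_width: 0.005
grip_force: 0.0
```

```bash
python3 -c "
from h import *
T=toolT();w=ctrl.get_image('wrist');w['T']=T;pickle.dump(w,open('w2.pkl','wb'))
cv2.imwrite('pics/w2.png',w['pixels'][:,:,::-1])"; python3 w.py w2.pkl
```

```text
red [(np.int32(200), array([350.68, 129.42]), [344, 119, 13, 22])]
orange []
yellow [(np.int32(572), array([257.25,  76.49]), [222, 73, 72, 8])]
L 33 slope deg -0.07 y at -100,0: [70.6 70.5]Traceback (most recent call last):
  File "w.py", line 16, in <module>
    f=np.polyfit(e[:,0],e[:,1],1);e=e[abs(e[:,1]-np.polyval(f,e[:,0]))<3]
    raise TypeError("expected non-empty vector for x")
TypeError: expected non-empty vector for x
```

View pics/w2.png

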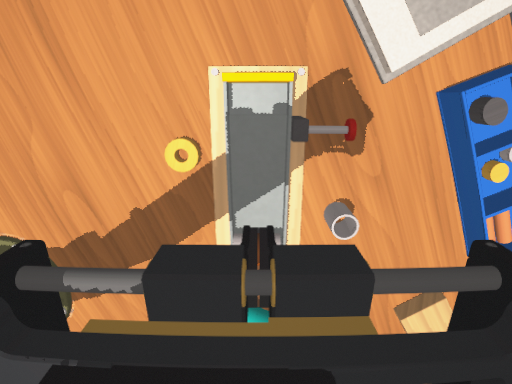

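View w2 shows the yellow stop at (257,76), the cap at (350,129), and the base's top edge at about row 66. The left base edge lands at y = 70.6, so the yaw and lateral estimates hold.

```bash
python3 - <<'E'
from m import *
w1=pickle.load(open("w1.pkl","rb"));w2=pickle.load(open("w2.pkl","rb"));t=ims["top"];s=ims["side"]
g=lambda p:(w2s(p)*1e3).round(1)
R1=ray(w1,(376.4,39.4),w1["T"]);R2=ray(w2,(350.7,129.4),w2["T"])
for rs in([R1,R2],[R1,R2,ray(t,(242,148.2)),ray(s,(200.7,180.5))]):
    x,e=tri(rs);print("cap",g(x),np.round(e,4))
# outer-face side of the cap: rightmost columns
for w,r in((w1,(383.5,39.4)),(w2,(356.5,129.4))):print("cap outer edge at z72",g(onplane(w,r,.072,w["T"])))
hsv=cv2.cvtColor(w2["pixels"],cv2.COLOR_RGB2HSV);p=cv2.inRange(hsv,(12,30,150),(28,140,255))
print("top edge x",np.median([g(onplane(w2,(c,50+np.where(p[50:75,c])[0][0]-.5),.012,w2["T"]))[0] for c in range(226,292,6)]))
ro=[(np.where(p[r,260:335])[0],r) for r in range(90,230,10)]
print("R edge y",[float(g(onplane(w2,(260+x[-1]+.5,r),.012,w2["T"]))[1]) for x,r in ro if len(x)])
for z in(.084,.088):print("stop top rows",[g(onplane(w2,(257,q),z,w2["T"]))[:2] for q in(72.5,80.5)],"y ends",[g(onplane(w2,(q,76.5),z,w2["T"]))[1] for q in(221.5,293.5)])
hs=cv2.cvtColor(w1["pixels"],cv2.COLOR_RGB2HSV)
o=cv2.inRange(hs,(5,160,120),(18,255,255))[170:215,255:276];print("band mask rows/cols",np.where(o.mean(1)>80)[0][[0,-1]]+170,o.shape)
x,e=tri([ray(w1,(265,191),w1["T"]),ray(t,(276.5,197.5))]);print("band",g(x),np.round(e,4))
for q in(172.5,209.5):print("offcut rows at z52",g(onplane(w1,(265,q),.052,w1["T"])))
E
```

```text
cap [  68.5 -115.8   77.8] [0.0001 0.0001]
cap [  68.6 -116.2   77.1] [0.0002 0.0003 0.0007 0.001 ]
cap outer edge at z72 [  69.9 -125.8   72. ]
cap outer edge at z72 [  68.  -125.2   72. ]
top edge x 149.5
R edge y [-68.9, -69.4, -68.6, -68.1, -68.8, -69.5, -70.2, -69.3, -70.1, -106.2, -109.1]
stop top rows [array([134.1,   0.8]), array([125.3,   0.8])] y ends [np.float64(42.1), np.float64(-41.7)]
stop top rows [array([133.8,   0.8]), array([125. ,   0.8])] y ends [np.float64(41.7), np.float64(-41.2)]
band mask rows/cols [174 211] (45, 21)
band [-114.     0.3   39.9] [0.0007 0.0007]
offcut rows at z52 [-85.2   1.5  52. ]
offcut rows at z52 [-135.9    1.    52. ]
```

```bash
python3 -c "
from h import *
t=pickle.load(open('i0.pkl','rb'))['top']
for p in((289,239),(317,186),(312,218),(280,161)):print(p,(w2s(onplane(t,p,.03))*1e3).round())
goal([-.185,0,.16]);goal([-.185,0,.04])"
```

```text
(289, 239) [-213.  123.   30.]
(317, 186) [-238.  -97.   30.]
(312, 218) [-264.   20.   30.]
(280, 161) [ -76. -133.   30.]
goal [-0.185, 0, 0.16] shift [-0.678  0.     0.4  ] turn [-0.001  0.001 -0.002] dist mm 236 now stand [ 18.4  -0.4 279.8]
goal [-0.185, 0, 0.04] shift [-0.677  0.001  0.8  ] turn [-0.001  0.001 -0.002] dist mm 314 now stand [ 18.4  -0.4 279.8]
```

jog_arm(
  moves=[-0.16, 0, 0.03, 0, 0, 0, -1, -0.32, 0, 0.08, 0, 0, 0, -1, -0.48, 0, 0.15, 0, 0, 0, -1, -0.6, 0, 0.27, 0, 0, 0, -1, -0.64, 0, 0.42, 0, 0, 0, -1, -0.645, 0, 0.58, 0, 0, 0, -1, -0.645, 0, 0.72, 0, 0, 0, -1, -0.645, 0, 0.8, 0, 0, 0, -1],
)

```text
time: 4.25
position: [0.4525, -0.1219, 0.0379]
tool_rot: [-2.605, -1.752, 0.003]
ft_force: [-0.1, 0.1, 0.4]
grip_width: 0.005
grip_force: 0.0
```

```bash
python3 -c "
from h import *
goal([-.150,0,.040]);goal([-.06,0,.0495]);print(ctrl.get_state()['ft_force'])"
```

```text
goal [-0.15, 0, 0.04] shift [ 0.086  0.005 -0.007] turn [-0.003  0.001 -0.003] dist mm 26 now stand [-175.7    1.6   37.9]
goal [-0.06, 0, 0.0495] shift [ 0.386  0.004 -0.039] turn [-0.003  0.001 -0.003] dist mm 116 now stand [-175.7    1.6   37.9]
[-0.09163336  0.09031639  0.36596722]
```

jog_arm(
  moves=[0.04, 0.004, -0.007, 0, 0, 0, -1, 0.08, 0.004, -0.008, 0, 0, 0, -1, 0.105, 0.004, -0.009, 0, 0, 0, -1, 0.13, 0.004, -0.011, 0, 0, 0, -1, 0.16, 0.004, -0.014, 0, 0, 0, -1, 0.19, 0.004, -0.018, 0, 0, 0, -1, 0.22, 0.004, -0.022, 0, 0, 0, -1, 0.25, 0.004, -0.026, 0, 0, 0, -1],
)

```text
time: 5.25
position: [0.484, -0.0518, 0.048]
tool_rot: [-2.606, -1.755, 0.0]
ft_force: [-0.6, -2.3, 1.9]
grip_width: 0.004
grip_force: 1.1
```

```bash
python3 -c "
from h import *
goal([-.020,0,.0552]);goal([.064,0,.065]);print(ctrl.get_state()['ft_force'])
w=ctrl.get_image('wrist');s=ctrl.get_image('side')
cv2.imwrite('pics/w3.png',np.hstack([cv2.resize(w['pixels'][90:290,170:350],(360,400)),cv2.resize(s['pixels'][150:260,170:310],(440,400))])[:,:,::-1])"
```

```text
goal [-0.02, 0, 0.0552] shift [ 0.263 -0.005 -0.024] turn [-0.     0.    -0.001] dist mm 79 now stand [-98.9  -1.3  48. ]
goal [0.064, 0, 0.065] shift [ 0.543 -0.005 -0.057] turn [-0.     0.    -0.001] dist mm 164 now stand [-98.9  -1.3  48. ]
[-0.61532308 -2.25028876  1.88319721]
```

View pics/w3.png

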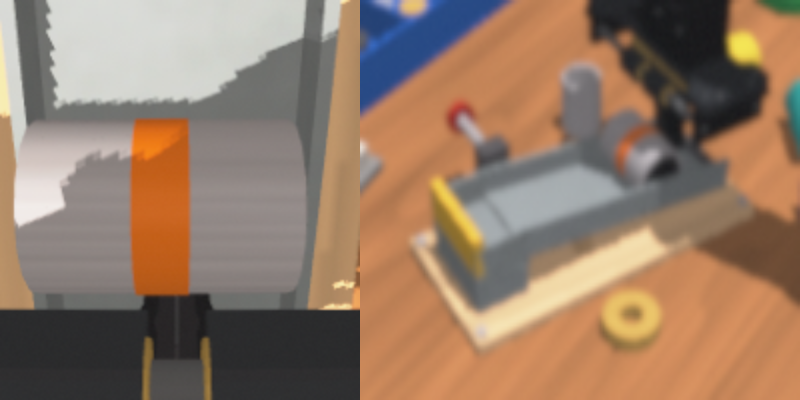

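The fingertip is behind the offcut, which is rolling square in the gutter. The finger sits about 3 mm to the right of the band, so I'm correcting that while climbing.

jog_arm(
  moves=[0.033, -0.004, -0.003, 0, 0, 0, -1, 0.066, -0.008, -0.006, 0, 0, 0, -1, 0.1, -0.012, -0.01, 0, 0, 0, -1, 0.133, -0.012, -0.013, 0, 0, 0, -1, 0.166, -0.012, -0.017, 0, 0, 0, -1, 0.2, -0.012, -0.02, 0, 0, 0, -1, 0.233, -0.012, -0.024, 0, 0, 0, -1, 0.266, -0.012, -0.028, 0, 0, 0, -1],
)

```text
time: 6.35
position: [0.5107, 0.0235, 0.0564]
tool_rot: [-2.606, -1.755, 0.0]
ft_force: [-0.8, -1.8, 1.9]
grip_width: 0.008
grip_force: 1.1
```

```bash
python3 -c "
from h import *
goal([.04,.001,.063]);goal([.064,.001,.065])"
```

```text
goal [0.04, 0.001, 0.063] shift [ 0.197  0.003 -0.022] turn [-0.     0.    -0.002] dist mm 59 now stand [-19.1   2.1  56.4]
goal [0.064, 0.001, 0.065] shift [ 0.277  0.003 -0.029] turn [-0.     0.    -0.002] dist mm 84 now stand [-19.1   2.1  56.4]
```

jog_arm(
  moves=[0.04, 0.002, -0.005, 0, 0, 0, -1, 0.08, 0.002, -0.01, 0, 0, 0, -1, 0.12, 0.002, -0.014, 0, 0, 0, -1, 0.16, 0.002, -0.018, 0, 0, 0, -1, 0.19, 0.002, -0.022, 0, 0, 0, -1, 0.215, 0.002, -0.025, 0, 0, 0, -1, 0.235, 0.002, -0.027, 0, 0, 0, -1, 0.255, 0.002, -0.029, 0, 0, 0, -1],
)

```text
time: 7.35
position: [0.5399, 0.0944, 0.065]
tool_rot: [-2.605, -1.755, -0.001]
ft_force: [0.7, -0.5, 0.9]
grip_width: 0.002
grip_force: 0.0
```

```bash
python3 -c "
from h import *
goal([.066,.001,.066])
w=ctrl.get_image('wrist');s=ctrl.get_image('side')
cv2.imwrite('pics/w4.png',np.hstack([cv2.resize(w['pixels'][90:290,170:350],(360,400)),cv2.resize(s['pixels'][150:260,170:310],(440,400))])[:,:,::-1])"
```

```text
goal [0.066, 0.001, 0.066] shift [ 0.028  0.002 -0.003] turn [-0.    -0.001 -0.001] dist mm 8 now stand [57.6  1.6 65. ]
```

View pics/w4.png

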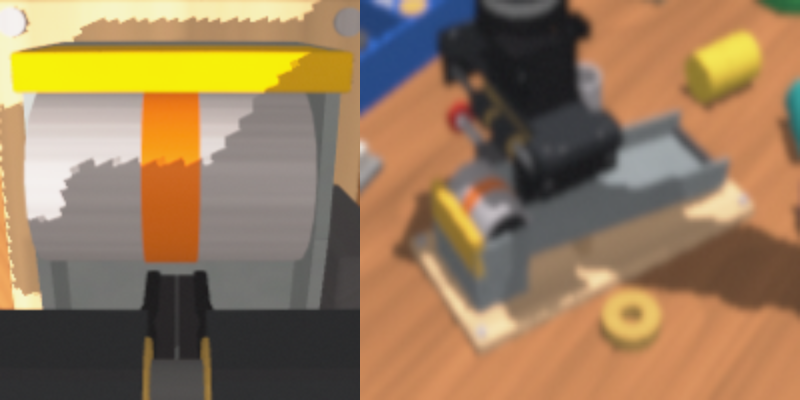

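The offcut has dropped into the seat against the yellow stop (band at about (170,175) in the left crop), and the finger is clear of it. Next is the bolt cap.

jog_arm(
  moves=[-0.03, 0, -0.05, 0, 0, 0, -1, -0.03, 0, -0.16, 0, 0, 0, -1, -0.02, 0, -0.28, 0, 0, 0, -1, 0, 0.06, -0.36, 0, 0, 0, -1, 0.035, 0.18, -0.38, 0, 0, 0, -1, 0.035, 0.33, -0.38, 0, 0, 0, -1, 0.035, 0.46, -0.38, 0, 0, 0, -1, 0.035, 0.54, -0.38, 0, 0, 0, -1],
)

```text
time: 8.45
position: [0.6952, 0.0396, 0.1796]
tool_rot: [2.608, 1.751, 0.0]
ft_force: [-0.1, 1.8, 0.2]
grip_width: 0.003
grip_force: 0.0
```

```bash
python3 -c "
from h import *
goal([.068,-.16,.064])
t=ctrl.get_image('top');cv2.imwrite('pics/t5.png',cv2.resize(t['pixels'][100:230,180:320],(646,600))[:,:,::-1])"
```

```text
goal [0.068, -0.16, 0.064] shift [ 0.01  -0.01   0.385] turn [ 0.001  0.    -0.004] dist mm 116 now stand [  64.9 -163.   179.6]
```

jog_arm(
  moves=[0.01, 0, 0.08, 0, 0, 0, -1, 0.01, 0, 0.16, 0, 0, 0, -1, 0.01, 0, 0.24, 0, 0, 0, -1, 0.01, 0, 0.31, 0, 0, 0, -1, 0.01, 0, 0.36, 0, 0, 0, -1, 0.01, 0, 0.385, 0, 0, 0, -1, 0.01, 0, 0.385, 0, 0, 0, -1, 0.01, 0, 0.385, 0, 0, 0, -1],
)

```text
time: 9.5
position: [0.6956, 0.0454, 0.0644]
tool_rot: [2.605, 1.755, 0.002]
ft_force: [1.0, -0.4, 0.6]
grip_width: 0.003
grip_force: 0.0
```

```bash
python3 -c "
from h import *
goal([.068,-.100,.064]);goal([.068,-.082,.064])"
```

```text
goal [0.068, -0.1, 0.064] shift [-0.009 -0.204  0.001] turn [ 0.001 -0.001 -0.001] dist mm 61 now stand [  70.5 -161.1   64.4]
goal [0.068, -0.082, 0.064] shift [-0.009 -0.264  0.001] turn [ 0.001 -0.001 -0.001] dist mm 79 now stand [  70.5 -161.1   64.4]
```

jog_arm(
  moves=[-0.008, -0.04, 0, 0, 0, 0, -1, -0.008, -0.07, 0, 0, 0, 0, -1, -0.008, -0.095, 0, 0, 0, 0, -1, -0.008, -0.12, 0, 0, 0, 0, -1, -0.008, -0.145, 0, 0, 0, 0, -1, -0.008, -0.17, 0, 0, 0, 0, -1, -0.008, -0.19, 0, 0, 0, 0, -1, -0.008, -0.21, 0, 0, 0, 0, -1],
)

```text
time: 10.5
position: [0.6356, 0.0668, 0.0637]
tool_rot: [2.606, 1.755, 0.001]
ft_force: [2.5, -0.8, 1.0]
grip_width: 0.007
grip_force: 1.2
```

```bash
python3 -c "
from h import *
goal([.068,-.082,.064])
w=ctrl.get_image('wrist');s=ctrl.get_image('side')
cv2.imwrite('pics/w6.png',np.hstack([cv2.resize(w['pixels'][90:290,130:330],(400,400)),cv2.resize(s['pixels'][150:260,170:280],(400,400))])[:,:,::-1])"
```

```text
goal [0.068, -0.082, 0.064] shift [ 0.    -0.051 -0.001] turn [ 0.    -0.    -0.001] dist mm 15 now stand [ 67.9 -97.4  63.7]
```

View pics/w6.png

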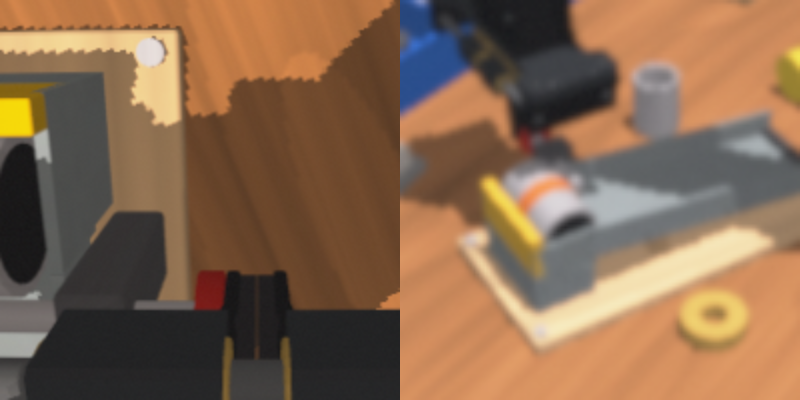

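The finger is on the red cap (at about (210,290) in the crop) with roughly 15 mm left to go. The offcut is still seated.

jog_arm(
  moves=[0, -0.008, 0, 0, 0, 0, -1, 0, -0.016, 0, 0, 0, 0, -1, 0, -0.024, 0, 0, 0, 0, -1, 0, -0.03, 0, 0, 0, 0, -1, 0, -0.035, 0, 0, 0, 0, -1, 0, -0.04, 0, 0, 0, 0, -1, 0, -0.043, 0, 0, 0, 0, -1, 0, -0.045, 0, 0, 0, 0, -1],
)

```text
time: 11.6
position: [0.6232, 0.0718, 0.0635]
tool_rot: [2.606, 1.755, -0.0]
ft_force: [2.6, 0.4, 1.1]
grip_width: 0.002
grip_force: 1.0
```

jog_arm(
  moves=[0, -0.002, 0, 0, 0, 0, -1, 0, -0.004, 0, 0, 0, 0, -1, 0, -0.006, 0, 0, 0, 0, -1, 0, -0.008, 0, 0, 0, 0, -1, 0, -0.01, 0, 0, 0, 0, -1, 0, -0.01, 0, 0, 0, 0, -1, 0, -0.01, 0, 0, 0, 0, -1, 0, -0.01, 0, 0, 0, 0, -1],
)

```text
time: 12.6
position: [0.6213, 0.0725, 0.0636]
tool_rot: [2.605, 1.754, 0.002]
ft_force: [4.8, -0.7, -1.4]
grip_width: 0.004
grip_force: 2.3
```

```bash
python3 -c "
from h import *
s=ctrl.get_state();print((w2s(s['position'])*1e3).round(1),s['ft_force'])"
```

```text
[ 67.7 -82.1  63.6] [ 4.81133027 -0.68373872 -1.37199707]
```

jog_arm(
  moves=[0, -0.002, 0, 0, 0, 0, -1, 0, -0.004, 0, 0, 0, 0, -1, 0, -0.006, 0, 0, 0, 0, -1, 0, -0.008, 0, 0, 0, 0, -1, 0, -0.008, 0, 0, 0, 0, -1, 0, -0.008, 0, 0, 0, 0, -1, 0, -0.008, 0, 0, 0, 0, -1, 0, -0.008, 0, 0, 0, 0, -1],
)

```text
time: 13.6
position: [0.6212, 0.0725, 0.0639]
tool_rot: [2.604, 1.751, 0.007]
ft_force: [9.4, -1.4, -4.4]
grip_width: 0.006
grip_force: 4.3
```

```bash
python3 -c "
from h import *
s=ctrl.get_state();print((w2s(s['position'])*1e3).round(1),s['ft_force'])"
```

```text
[ 67.7 -82.   63.9] [ 9.38542733 -1.37099137 -4.41590918]
```

The position is steady at y = -82 (fingertip half-width of about 9 puts the face at -73) while the force climbs to 10 N, so the bolt is against its end. Now I back off and check.

jog_arm(
  moves=[0, 0.04, 0, 0, 0, 0, -1, 0, 0.1, 0, 0, 0, 0, -1, 0, 0.17, 0, 0, 0, 0, -1, 0, 0.2, -0.06, 0, 0, 0, -1, 0, 0.2, -0.18, 0, 0, 0, -1, -0.1, 0.2, -0.32, 0, 0, 0, -1, -0.22, 0.15, -0.44, 0, 0, 0, -1, -0.3, 0.1, -0.5, 0, 0, 0, -1],
)

```text
time: 14.6
position: [0.6117, -0.0216, 0.2168]
tool_rot: [2.605, 1.753, 0.002]
ft_force: [0.1, 0.2, -0.2]
grip_width: 0.004
grip_force: 0.0
```

```bash
python3 -c "
from m import *
T=toolT();w=ctrl.get_image('wrist');s=ctrl.get_image('side')
print((w2s(T[:3,3])*1e3).round(),ctrl.get_state()['ft_force'])
b=[x for x in blobs(w,(200,0,400,230),(0,150,60),(6,255,255)) if x[0]>60];print(b)
for x in b:print((w2s(onplane(w,x[1],.077,T))*1e3).round(1),(w2s(onplane(w,(x[2][0]+x[2][2]-.5,x[1][1]),.072,T))*1e3).round(1))
cv2.imwrite('pics/w7.png',np.hstack([cv2.resize(w['pixels'][:230,120:350],(400,400)),cv2.resize(s['pixels'][150:260,170:280],(400,400))])[:,:,::-1])"
```

```text
[ -23. -108.  217.] [-0.09536414  0.29306911  0.39469325]
[(np.int32(265), array([217.05,  94.26]), array([212,  81,  11,  27], dtype=int32))]
[ 67.3 -68.1  77. ] [ 67.3 -73.   72. ]
```

View pics/w7.png

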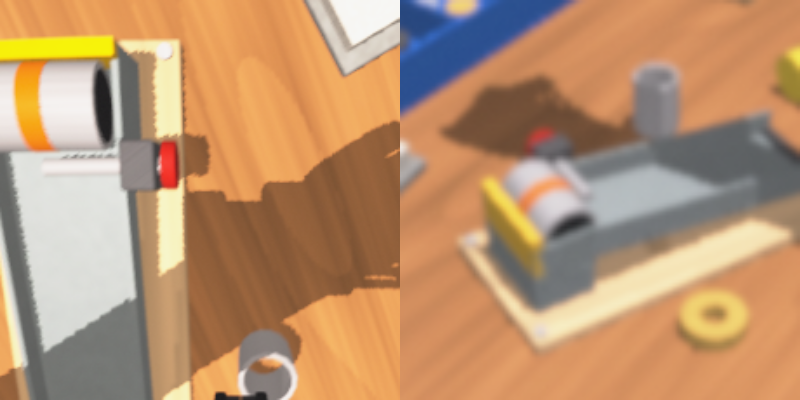

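The offcut is seated at the stop and the bolt lies across the gutter behind it. The cap face measures y = -73.0, which is home, and the arm is clear of everything.

```bash
python3 -c "
from bench import ctrl
print(ctrl.close_job())"
```

```text
the job is handed in; nothing more can be done
None
```

The banded offcut is seated at the end stop with the locking bolt fully home behind it, and the job was handed in at about 15 s of the 51 s allowed, with no verdict returned.

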